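# Find the rocking box lid and press it home

### The job

One of the four identical lids in the wooden tray is not properly on. Press lightly with a fingertip near the ends of the lids until you find the one that rocks, then press that lid down in its middle until it is fully home and level. Only a light touch on the sound lids, never bear down on them; do not pull any lid up, leave the other things on the table alone, and finish with the hand clear.

Things in the scene. Friction and masses are not known exactly. Their poses are not given: they have to be found in the camera images.
- tray: Low wooden tray fixed to the table, 135 x 315 mm with a rim 22 mm high; origin under its middle, z up, its y along the row of boxes. Four identical fixed white boxes stand in it in one row, 72 mm apart, each with a grey push-on lid 94 mm (along the tray's x) x 64 mm (along its y), plain flat top. Three lids are home. The fourth, in any bay, is not: it stands about 4 mm higher and rocks end for end about its short middle line.
- bay_1 (a point): Bay 1 of 4 in the tray (leftmost seen from the robot): the point at the middle of the top face that this bay's lid has when it is fully home (50 mm above the table). x of this frame is the lid's long direction (pointing away from the robot at yaw 0), y is the tray's row direction, z is up.
- bay_2 (a point): Bay 2 of 4 in the tray (second from the left): the point at the middle of the top face that this bay's lid has when it is fully home (50 mm above the table). x of this frame is the lid's long direction (pointing away from the robot at yaw 0), y is the tray's row direction, z is up.
- bay_3 (a point): Bay 3 of 4 in the tray (third from the left): the point at the middle of the top face that this bay's lid has when it is fully home (50 mm above the table). x of this frame is the lid's long direction (pointing away from the robot at yaw 0), y is the tray's row direction, z is up.
- bay_4 (a point): Bay 4 of 4 in the tray (rightmost): the point at the middle of the top face that this bay's lid has when it is fully home (50 mm above the table). x of this frame is the lid's long direction (pointing away from the robot at yaw 0), y is the tray's row direction, z is up.
- seat (a joint): How far the unseated lid, wherever it is, has been pushed down (m): about 0 at the start, 0.004 when home, negative if pulled up. Its middle goes down only under about 13 to 19 N, and stays where it is left.
- rock (a joint): Tilt of the same lid about its short middle line (rad): positive when the end towards the tray's +x is down. About 1 to 2 N, pressed within 20 mm of either end of the lid, tips it by up to 0.11 (that end about 4 mm below where it is when level, the other end up) and it stays tipped. Pressing ends only rocks it; pressing its middle pushes it home, and at home it lies level and cannot rock.
- give_a (a joint): How far one of the three sound lids (it is not told which bay) is pressed into its soft seal (m), level all over: 1 mm for each 4 N, springs back to 0. More than 0.0035 is bearing down on it too hard.
- give_b (a joint): How far one of the three sound lids (it is not told which bay) is pressed into its soft seal (m), level all over: 1 mm for each 4 N, springs back to 0. More than 0.0035 is bearing down on it too hard.
- give_c (a joint): How far one of the three sound lids (it is not told which bay) is pressed into its soft seal (m), level all over: 1 mm for each 4 N, springs back to 0. More than 0.0035 is bearing down on it too hard.
- magnifier: Hand magnifier lying flat, bystander: black ring 102 mm across and 12 mm high, handle 95 x 22 mm along its -x; origin under the middle of the ring.
- pen: Ball pen lying on the table, bystander: 130 mm long along its x, 12 mm thick; origin under its middle.
- mug: White mug, bystander, upright: 80 mm across, 90 mm high, handle to its +y; origin under its middle.
- jar: Closed plastic jar, bystander, upright: 60 mm across, 75 mm high; origin under its middle.

How it is judged:
On the way, in this order (a step that is already met when the one before it is completed fails the run):
1. the unseated lid has been rocked by a press near an end, before it is pushed home ((value of joint rock above 0.05 rad or value of joint rock below -0.05 rad) and value of joint seat below 0.002 m), for 0.1 s.
2. that lid has been pressed fully home and level (value of joint seat above 0.003 m and value of joint rock between -0.03 and 0.03 rad), for 0.2 s.
At the end, for the whole second after the job is handed in: The lid that rocked is down within 1 mm of home and level within 0.03 rad, the sound lids are not being pressed, and the magnifier, pen, mug and jar are within 20 mm of where they started (all of step 2 and value of joint each of give_a, give_b, give_c below 0.001 m and distance of each of magnifier, pen, mug, jar from where it was at the start of the episode below 0.02 m); the robot touches nothing.
It fails at once if a sound lid is borne down on (pressed more than 3.5 mm into its seal, about 14 N) (value of joint any of give_a, give_b, give_c above 0.0035 m).
It fails at once if the unseated lid is pulled up by more than 3 mm (value of joint seat below -0.003 m).
It fails at once if a bystander is lifted or shoved more than 30 mm (distance of any of magnifier, pen, mug, jar from where it was at the start of the episode above 0.03 m).
It fails at once if the fingers hit or press something with more than 40 N (contact force between the fingers and anything else above 40 N).
It also fails if it takes over 72 s, if anything falls off the work surface, if the arm or the gripper's body presses on something with over 40 N, if the wrist force passes 120 N, or if a joint passes its speed limit or range.

### The arm

A 6-joint arm with a two-finger parallel gripper is mounted at the origin on the work surface. World frame = base frame: x ahead of the robot, y to its left, z up, the work surface at z = 0. Lengths are in m, angles in rad, forces in N, time in s.
With the tool pointing down it reaches from about 0.375 to 0.9 m from the base axis. Payload 3.1 kg.
Tool frame: the origin (TCP) lies midway between the tips of the shut fingers; the grasp point (between the pads) lies 19 mm behind it; z points along the fingers, y is the line along which they close (so a half turn about z gives the same grasp; the last joint's range is limited). The gripper opens to 87 mm and grips with 3 to 60 N. Pads are 19 mm wide; open, the fingers measure 117 mm over their backs; the gripper's body (75 mm by 190 mm) begins 51 mm behind the grasp point.
Start: joints at [-1.387, 0.527, 1.433, -0, 1.181, -0.178], TCP at [0.221, -0.585, 0.197] pointing down, gripper open.
Joint ranges: [-3.08, 3.08], [-0.75, 2.2], [0.22, 2.44], [-1.43, 4.57], [0, 2.65], [-2.85, 2.85]. Speed limits (rad/s): [2.79, 2.79, 3.14, 3.14, 3.14, 3.14].

### API

Orientations are given as a rotation vector (axis times angle).
In Python, from station import monitor, viewer, env gives the robot as it stands.
- The arm moves only by the tool carry_out, never from a script. Its arguments are lists of equal length, an entry for each row: "offset": the shift along the tool's x, y, z in m, a list of three; "turn": the turn, a rotation vector about the tool's x, y, z in degrees, a list of three; "hand": the finger opening in m, from 0 to 0.087. In form: {"offset": [[x, y, z], ...], "turn": [[rx, ry, rz], ...], "hand": [hand, ...]}. A call has exactly 5 rows; each row is the pose to reach, as a shift and turn from the pose commanded when the call began, along the tool's axes at that moment; what a row does not reach only later rows make up. A row lasts 1/8 s, in which the tool goes at most 62.5 mm and 10.7 degrees, less where a joint would pass 70% of its speed; a pose out of reach is approached as far as the arm can. A call with a gripper value outside its range is refused whole. The fingers move at their own pace and stop on an object; the grip force is fixed at half the most. Time passes only in rows, so rows that repeat a pose let the fingers close, or fill a call up. It gives the time, the measured TCP pose, the force, the opening and the grip force at its end, in the units of the state.
- monitor.state(): the state, without advancing time (a new reading comes with each control period).
- viewer.grab_frame(name): name is "scene" or "top" or "wrist"; returns (picture, depth): 384x512x3 uint8, red, green, blue; 384x512 float32, m along the optical axis (not along the pixel's ray), 0 where there is no reading.
- viewer.calibration(name): a dict with "fx", "fy", "cx", "cy" (pixels), "xyz" and "orientation" of the camera in the world. Camera axes: x right, y down, z forward; pixel columns grow to the right and rows downward; lengths in m; the calibration is good to about 2 mm. A picture is of the moment at which its call begins: read the wrist's pose just before it. calibration takes no time and is no camera call; for the wrist camera it gives the pose at the moment of the call.
- env.sign_off(): hands the job in; it is judged then, once.
The state is a dict: "t": time; "qpos": joint angles; "qd": joint speeds; "joint_efforts": joint torques, N m; "eef_pos": TCP position; "ee_rot": TCP orientation; "wrist_force": force on the tool from outside, world axes, zero at the start; "wrist_torque": the same for the moment, N m; "gripper_width": opening from 0.0 (shut) to 1.0 (fully open); "gripper_force": force on a finger pad.
Only numpy, scipy, OpenCV 4.12 (cv2) and the standard library are available. Lean on these libraries where they do the work, as an engineer would, in place of code of your own. Each camera call takes 0.05 s, during which the arm holds its last target. There are 200 camera calls.

## Working session

There is one attempt and no reset: what is moved stays moved. The work goes in short steps, Python scripts to look and compute and a tool call to move; the robot and the scene stay as the last step left them, time stands still between calls to the robot, and variables do not carry over. Pictures are saved under pics/ and viewed, at most 10 in all, crops included, and the job is handed in when it is done.

Besides the shell and the picture viewer there is one more tool, called as name(argument=value, ...), one argument or row to a line, values as JSON. carry_out: Moves the arm, as the interface text tells. Its arguments: {"type":"object","properties":{"offset":{"type":"array","items":{"type":"array","items":{"type":"number"}}},"turn":{"type":"array","items":{"type":"array","items":{"type":"number"}}},"hand":{"type":"array","items":{"type":"number"}}},"required":["offset","turn","hand"]}

```bash
mkdir -p pics; ls
cat > h.py <<'E'
import numpy as np, cv2
from scipy.spatial.transform import Rotation as R
from station import monitor, viewer, env
def cam(name):
    c=viewer.calibration(name); p,d=viewer.grab_frame(name); return c,p,d
def cloud(c,d):
    v,u=np.mgrid[:d.shape[0],:d.shape[1]]
    P=np.dstack([(u-c['cx'])/c['fx']*d,(v-c['cy'])/c['fy']*d,d])
    o=np.array(c['orientation']); Rm=R.from_rotvec(o).as_matrix() if o.size==3 else o
    return P@Rm.T+np.array(c['xyz'])
E
python3 - <<'E'
from h import *
print(monitor.state())
for n in ['top','scene']:
    c,p,d=cam(n); print(n,c); np.savez(n+'.npz',p=p,d=d,W=cloud(c,d))
    cv2.imwrite(f'pics/{n}.png',cv2.resize(p[:,:,::-1],(800,600)))
E
```

```text
pics
{'t': 0.0, 'qpos': array([-1.38749894e+00,  5.28464820e-01,  1.43391822e+00,  2.10105184e-05,
        1.18137287e+00, -1.78495030e-01]), 'qd': array([-2.22533618e-04,  4.41831003e-06,  1.89226618e-03, -4.57459549e-04,
       -1.09445264e-04, -1.06717621e-03]), 'joint_efforts': array([-3.95727739e-04, -4.40045428e+01, -1.76593459e+01,  6.33049314e-02,
        5.82072535e-02, -1.52503571e-04]), 'eef_pos': array([ 0.22110981, -0.58373708,  0.19556745]), 'ee_rot': array([-3.08820508e+00, -5.64806253e-01, -2.23439057e-05]), 'wrist_force': array([-0.61389254, -0.22612454, -0.01525733]), 'wrist_torque': array([-0.06379552,  0.024994  , -0.01140352]), 'gripper_force': 0.0, 'gripper_width': 1.0009704432482842}
top {'fx': 358.278809428297, 'fy': 358.278809428297, 'cx': 255.10496111447156, 'cy': 190.66837902133904, 'xyz': array([0.38914737, 0.05991833, 0.87868064]), 'orientation': array([-2.00676873,  2.22737384, -0.22640613])}
scene {'fx': 442.4064832275196, 'fy': 442.4064832275196, 'cx': 253.08280899108456, 'cy': 191.5162363361032, 'xyz': array([ 1.02182261, -0.37251126,  0.92127831]), 'orientation': array([-2.32386514, -1.02872971,  0.3283829 ])}
```

View pics/top.png

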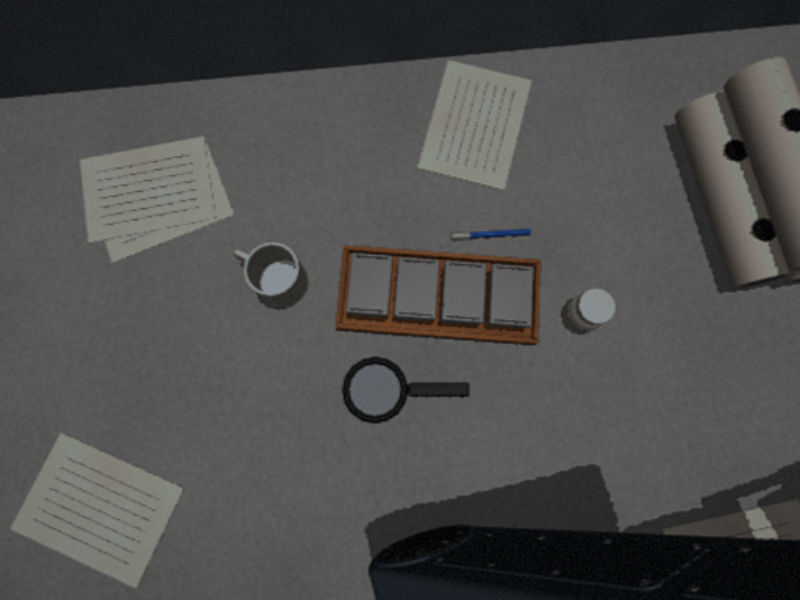

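View pics/scene.png

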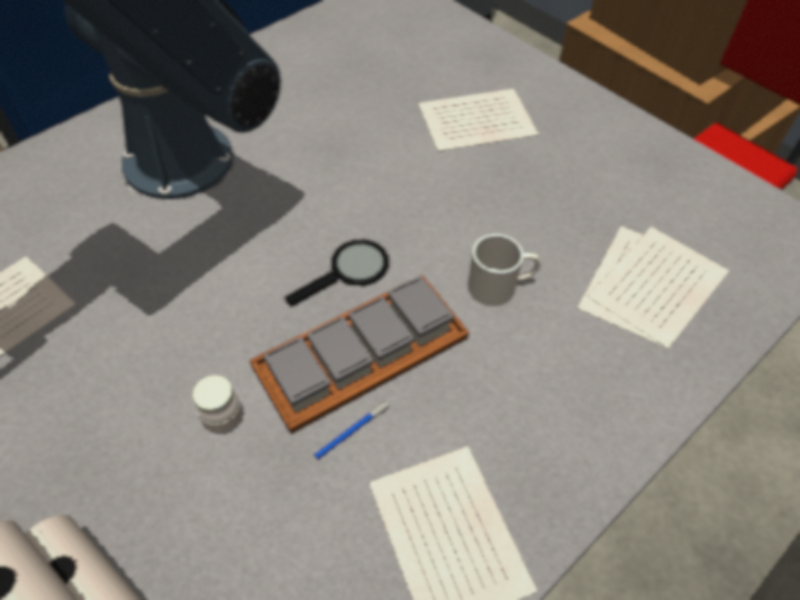

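The top view shows the mug at (272,270), the tray lids at about (370,285), (416,288), (463,292) and (511,295), the jar at (593,308), the magnifier at (375,390) and the pen at (490,234). The scene view shows the same layout, and no lid stands out as raised.

Run:
```python
from h import *
z=np.load('top.npz'); W,p=z['W'],z['p'].astype(int)
C=[]
m=(W[:,:,2]>0.04)&(W[:,:,2]<0.064)
m[:, :]&=(np.abs(p[:,:,0]-p[:,:,2])<25)
m=m.astype(np.uint8); m=cv2.erode(m,np.ones((3,3)))
n,l,s,c=cv2.connectedComponentsWithStats(m)
for i in range(1,n):
    if s[i,4]>300:
        q=W[l==i]; r=cv2.minAreaRect((q[:,:2]*1000).astype(np.float32))
        e=np.linalg.lstsq(np.c_[q[:,:2]-q[:,:2].mean(0),np.ones(len(q))],q[:,2],rcond=None)[0]
        print(s[i],c[i].round(1),r,q.mean(0).round(4),e.round(4), q[:,2].std().round(4))
# red-brown tray
t=((p[:,:,0]-p[:,:,2])>35)&(W[:,:,2]>0.01)&(W[:,:,2]<0.035)
t[:, 400:]=0
q=W[t]; print(len(q),cv2.minAreaRect((q[:,:2]*1000).astype(np.float32)))
z=np.load('scene.npz'); W,p=z['W'],z['p'].astype(int)
for (u,v) in [(420,305),(382,327),(340,348),(297,371)]:
    u=int(u*.64);v=int(v*.64); q=W[v-7:v+8,u-7:u+8].reshape(-1,3); print('scene',q.mean(0).round(4))
```

```text
[435  68  42 114 659] [456.  126.6] ((673.362548828125, -462.110595703125), (294.2519836425781, 7.957829475402832), 5.6469035148620605) [ 0.6668 -0.4621  0.0534] [ 0.1787 -1.7966  0.0534] 0.0048
[223 163  27  38 861] [236.3 181.7] ((584.5579223632812, 83.88435363769531), (57.676300048828125, 90.02813720703125), 79.47400665283203) [0.5836 0.0839 0.0539] [ 0.0082 -0.0073  0.0539] 0.0014
[254 166  26  38 844] [266.4 184.1] ((571.4591064453125, 13.343957901000977), (57.8044548034668, 89.36213684082031), 79.81820678710938) [0.5714 0.0136 0.0499] [-0.0029 -0.0077  0.0499] 0.0015
[284 168  26  38 897] [296.9 186.4] ((559.0005493164062, -57.616031646728516), (59.07308578491211, 89.96603393554688), 79.97054290771484) [ 0.5582 -0.0574  0.0499] [-0.0003 -0.0028  0.0499] 0.0015
[314 170  27  38 926] [327.1 188.7] ((545.8340454101562, -127.97626495361328), (60.647708892822266, 89.59796905517578), 79.91676330566406) [ 0.5453 -0.1279  0.0499] [ 0.0011 -0.0008  0.0499] 0.0014
1196 ((565.74951171875, -21.977310180664062), (313.0240173339844, 134.65415954589844), 79.53739929199219)
scene [0.5877 0.0794 0.0535]
scene [0.5773 0.011  0.0495]
scene [ 0.5623 -0.0597  0.0494]
scene [ 0.5565 -0.1329  0.0571]
```

Depth puts lid 1 about 4 mm above the other three, with the tray at a yaw of about -10.2°. I'll go to lid 1's near end first and confirm by touch.

carry_out(
  offset=[
    [0.0363,-0.0344,0],
    [0.0726,-0.0688,0],
    [0.1089,-0.1032,0],
    [0.1452,-0.1376,0],
    [0.1815,-0.172,0],
  ],
  turn=[
    [0,0,0],
    [0,0,0],
    [0,0,0],
    [0,0,0],
    [0,0,0],
  ],
  hand=[0,0,0,0,0],
)

```text
t: 0.72
eef_pos: [0.3305, -0.3577, 0.1963]
ee_rot: [-3.09, -0.565, 0.0]
wrist_force: [-0.2, -0.0, 0.6]
gripper_width: 0.516
gripper_force: 0.0
```

carry_out(
  offset=[
    [0.0363,-0.0344,0],
    [0.0726,-0.0688,0],
    [0.1089,-0.1032,0],
    [0.1452,-0.1376,0],
    [0.1815,-0.172,0],
  ],
  turn=[
    [0,0,0],
    [0,0,0],
    [0,0,0],
    [0,0,0],
    [0,0,0],
  ],
  hand=[0,0,0,0,0],
)

```text
t: 1.35
eef_pos: [0.4394, -0.1327, 0.1964]
ee_rot: [-3.09, -0.565, 0.0]
wrist_force: [-0.3, -0.3, -0.1]
gripper_width: 0.021
gripper_force: 0.0
```

carry_out(
  offset=[
    [0.0363,-0.0344,0.014],
    [0.0726,-0.0688,0.028],
    [0.1089,-0.1032,0.042],
    [0.1452,-0.1376,0.056],
    [0.1815,-0.172,0.07],
  ],
  turn=[
    [0,0,6.2],
    [0,0,12.4],
    [0,0,18.6],
    [0,0,24.8],
    [0,0,31],
  ],
  hand=[0,0,0,0,0],
)

```text
t: 1.98
eef_pos: [0.5482, 0.0924, 0.1258]
ee_rot: [3.128, -0.287, -0.001]
wrist_force: [0.7, -0.0, 2.0]
gripper_width: 0.008
gripper_force: 0.0
```

carry_out(
  offset=[
    [0,0,0],
    [0,0,0],
    [0,0,0],
    [0,0,0],
    [0,0,0],
  ],
  turn=[
    [0,0,0],
    [0,0,0],
    [0,0,0],
    [0,0,0],
    [0,0,0],
  ],
  hand=[0,0,0,0,0],
)

```text
t: 2.6
eef_pos: [0.5479, 0.09, 0.1269]
ee_rot: [-3.129, 0.283, -0.001]
wrist_force: [0.0, -0.1, 0.3]
gripper_width: 0.003
gripper_force: 0.0
```

Run:
```python
from h import *
s=monitor.state(); M=R.from_rotvec(s['ee_rot']).as_matrix()
print(s['t'],s['eef_pos'],s['wrist_force'],s['gripper_width'],np.degrees(np.arctan2(M[1,0],M[0,0])),M[:,2],s['qpos'])
a=np.radians(-10.2); c=np.array([.5849,.0843]); x=np.array([np.cos(a),np.sin(a)]); y=np.array([-x[1],x[0]])
d=s['eef_pos'][:2]-c; print('lid frame',d@x,d@y)
c,p,d=cam('scene'); W=cloud(c,d); cv2.imwrite('pics/s2.png',cv2.resize(p[130:300,130:340,::-1],(800,648))[:600])
```

```text
2.6 [0.54788404 0.09000845 0.12692044] [ 0.01455538 -0.05912981  0.34058069] 0.002984385607705305 -10.343750148608809 [ 4.75217023e-04 -4.25288464e-05 -9.99999886e-01] [-3.84299430e-02  5.27276558e-01  1.67750904e+00 -3.00965039e-05
  9.36330559e-01  1.71291670e+00]
lid frame -0.037441823594206086 -0.0009367279513384207
```

View pics/s2.png

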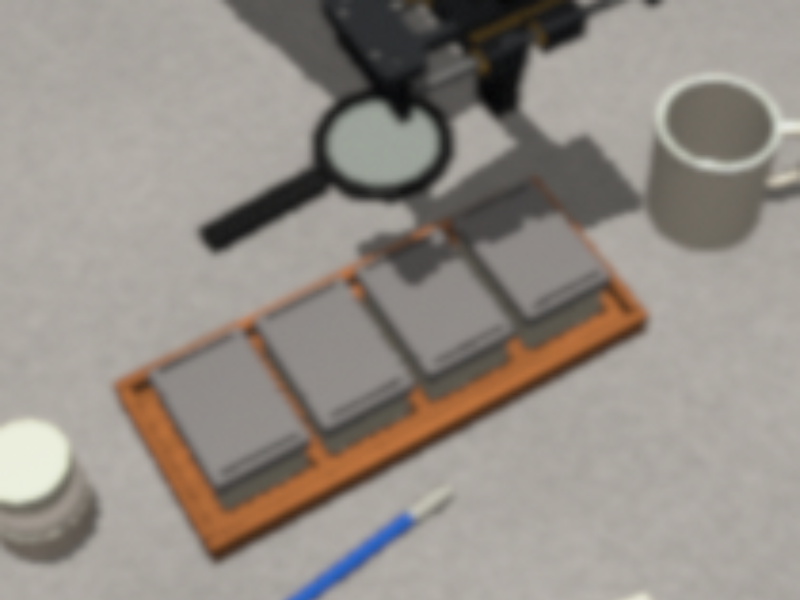

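The zoomed scene crop shows the tool tip near (495,95), above the near end of the row. Another dark part is at (405,100). I'll project the TCP into this view to make sure which one is the fingertip.

Run:
```python
from h import *
s=monitor.state();c=viewer.calibration('scene');Rm=R.from_rotvec(c['orientation']).as_matrix()
for P in (s['eef_pos'],s['eef_pos']+[0,0,.07],[.5849,.0843,.054]):
    q=Rm.T@(np.array(P)-c['xyz']);u=c['fx']*q[0]/q[2]+c['cx'];v=c['fy']*q[1]/q[2]+c['cy']
    print((u-130)*800/210,(v-130)*648/170)
```

```text
497.6829105435802 128.86427532709314
500.10127101624005 51.27279183644163
528.225020988262 240.34182340406804
```

Run:
```python
from h import *
c,p,d=cam('top'); W2=cloud(c,d); q=W2.reshape(-1,3)
c,p,d=cam('scene'); W=cloud(c,d)
q=W[140:180,245:285].reshape(-1,3); k=(q[:,2]>.085)&(q[:,2]<.25)
q=q[k]; q=q[np.argsort(q[:,2])]; print(q[:25:3].round(3)); print(q[:60].mean(0))
cc=[(453,228),(533,180),(610,278),(533,318)]
v=p[:,:,:3].copy()
cv2.imwrite('pics/s3.png',cv2.resize(p[125:225,220:340,::-1],(720,600),interpolation=2))
cw,pw,dw=cam('wrist'); cv2.imwrite('pics/w1.png',cv2.resize(pw[:,:,::-1],(800,600)))
Ww=cloud(cw,dw); np.savez('w1.npz',W=Ww,p=pw); print(cw)
```

```text
[[0.558 0.096 0.152]
 [0.536 0.083 0.153]
 [0.555 0.09  0.154]
 [0.557 0.082 0.156]
 [0.558 0.09  0.157]
 [0.556 0.086 0.158]
 [0.557 0.078 0.158]
 [0.56  0.094 0.159]
 [0.557 0.079 0.161]]
[0.55158809 0.08488747 0.16173915]
{'fx': 284.2203658191532, 'fy': 284.2203658191532, 'cx': 254.1551024034586, 'cy': 188.9948346190517, 'xyz': array([0.6324438 , 0.07495442, 0.3147261 ]), 'orientation': array([ 1.87160163, -2.24193424, -0.35359678])}
```

View pics/s3.png

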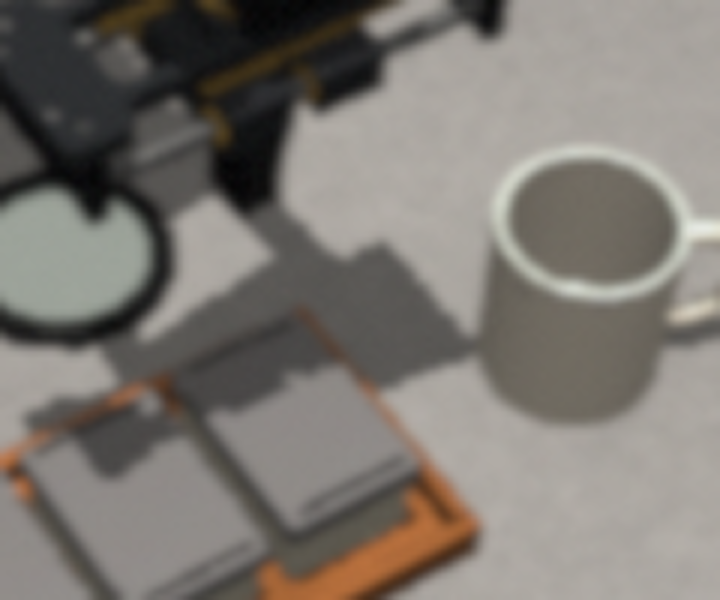

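View pics/w1.png

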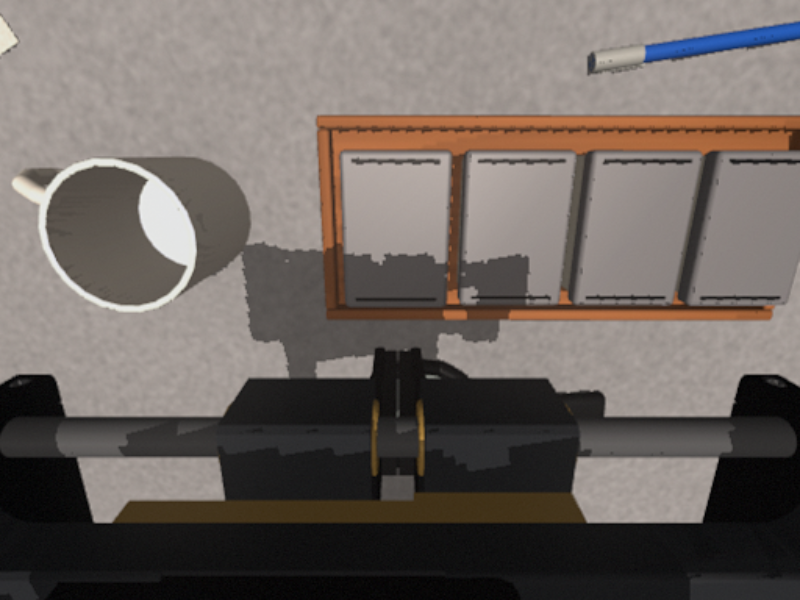

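The scene crop shows the finger tip ending near (258,205), between the magnifier ring and the near tray edge. The wrist view shows the shut fingertips at (397,352), in line with lid 1, which spans (340–450, 152–305).

Run:
```python
from h import *
z=np.load('w1.npz'); W=z['W']; c=viewer.calibration('wrist'); s=monitor.state()
Rm=R.from_rotvec(c['orientation']).as_matrix()
q=Rm.T@(s['eef_pos']-c['xyz']); print('TCP px800',(c['fx']*q[0]/q[2]+c['cx'])/.64,(c['fy']*q[1]/q[2]+c['cy'])/.64, q)
for v in range(340,372,4): print(v,[W[int(v*.64),int(u*.64)].round(3).tolist() for u in (385,412)])
for n,(u0,u1) in enumerate([(345,445),(472,570),(597,685),(715,780)]):
    Q=W[int(168*.64):int(285*.64),int(u0*.64):int(u1*.64)].reshape(-1,3)
    print(n+1,np.median(Q[:,2]))
print([W[int(v*.64),int(395*.64)].round(4).tolist() for v in (156,170,228,290,301)])
for u,v in((343,228),(449,228)): print(W[int(v*.64),int(u*.64)].round(4))
```

```text
TCP px800 396.8088682340714 347.1859403504332 [-1.42636182e-04  2.39892317e-02  2.05342545e-01]
340 [[0.5, 0.109, 0.001], [0.496, 0.089, 0.001]]
344 [[0.632, 0.075, 0.315], [0.492, 0.09, 0.0]]
348 [[0.561, 0.093, 0.153], [0.559, 0.083, 0.153]]
352 [[0.561, 0.093, 0.157], [0.559, 0.083, 0.159]]
356 [[0.561, 0.093, 0.161], [0.559, 0.083, 0.16]]
360 [[0.56, 0.093, 0.163], [0.559, 0.083, 0.164]]
364 [[0.559, 0.093, 0.164], [0.557, 0.083, 0.163]]
368 [[0.56, 0.093, 0.169], [0.557, 0.083, 0.167]]
1 0.05370711983391063
2 0.049552901607728184
3 0.049590909991397786
4 0.0495843620580797
[[0.6312, 0.0771, 0.0534], [0.6238, 0.0785, 0.0541], [0.5915, 0.0845, 0.0531], [0.5535, 0.0914, 0.0529], [0.5461, 0.0928, 0.0516]]
[0.5965 0.1149 0.0497]
[0.5859 0.0528 0.0538]
```

carry_out(
  offset=[
    [0,0,0.015],
    [0,0,0.03],
    [0,0,0.045],
    [0,0,0.06],
    [0,0,0.06],
  ],
  turn=[
    [0,0,0],
    [0,0,0],
    [0,0,0],
    [0,0,0],
    [0,0,0],
  ],
  hand=[0,0,0,0,0],
)

```text
t: 3.42
eef_pos: [0.5465, 0.0908, 0.0648]
ee_rot: [3.129, -0.281, -0.006]
wrist_force: [-0.7, -0.5, -0.3]
gripper_width: 0.001
gripper_force: 0.0
```

carry_out(
  offset=[
    [0,0,0.002],
    [0,0,0.004],
    [0,0,0.006],
    [0,0,0.008],
    [0,0,0.01],
  ],
  turn=[
    [0,0,0],
    [0,0,0],
    [0,0,0],
    [0,0,0],
    [0,0,0],
  ],
  hand=[0,0,0,0,0],
)

```text
t: 4.05
eef_pos: [0.5479, 0.0908, 0.0566]
ee_rot: [-3.129, 0.281, -0.0]
wrist_force: [0.1, 0.5, -0.1]
gripper_width: 0.007
gripper_force: 0.0
```

carry_out(
  offset=[
    [0,0,0.001],
    [0,0,0.002],
    [0,0,0.003],
    [0,0,0.004],
    [0,0,0.005],
  ],
  turn=[
    [0,0,0],
    [0,0,0],
    [0,0,0],
    [0,0,0],
    [0,0,0],
  ],
  hand=[0,0,0,0,0],
)

```text
t: 4.68
eef_pos: [0.5479, 0.0908, 0.0515]
ee_rot: [-3.129, 0.281, -0.0]
wrist_force: [-0.2, -0.6, -0.4]
gripper_width: 0.001
gripper_force: 0.0
```

Run:
```python
from h import *
s=monitor.state(); print(s['eef_pos'],s['wrist_force'],s['wrist_torque'])
cw,pw,dw=cam('wrist'); W=cloud(cw,dw); cv2.imwrite('pics/w2.png',cv2.resize(pw[:,:,::-1],(800,600)))
np.savez('w2.npz',W=W)
k=(np.abs(W[:,:,2]-.05)<.012); q=W[k]; 
a=np.radians(-10.2);x=np.array([np.cos(a),np.sin(a)]);y=np.array([-x[1],x[0]])
d=q[:,:2]-[.5849,.0843]; X,Y=d@x,d@y
for lo in (-50,-20,0,20,30,40): 
    m=(abs(Y)<.025)&(X>lo/1e3)&(X<lo/1e3+.01); print(lo,m.sum(),np.median(q[m,2]) if m.sum() else 0)
```

```text
[0.54789182 0.09081832 0.05151803] [-0.22032637 -0.57891738 -0.40938158] [0.06374211 0.03867594 0.00179396]
-50 118 0.0528512392862619
-20 991 0.05359594827974845
0 1095 0.0537555441856975
20 1171 0.05395192658247247
30 1259 0.05409092758725284
40 1349 0.05404193253325168
```

View pics/w2.png

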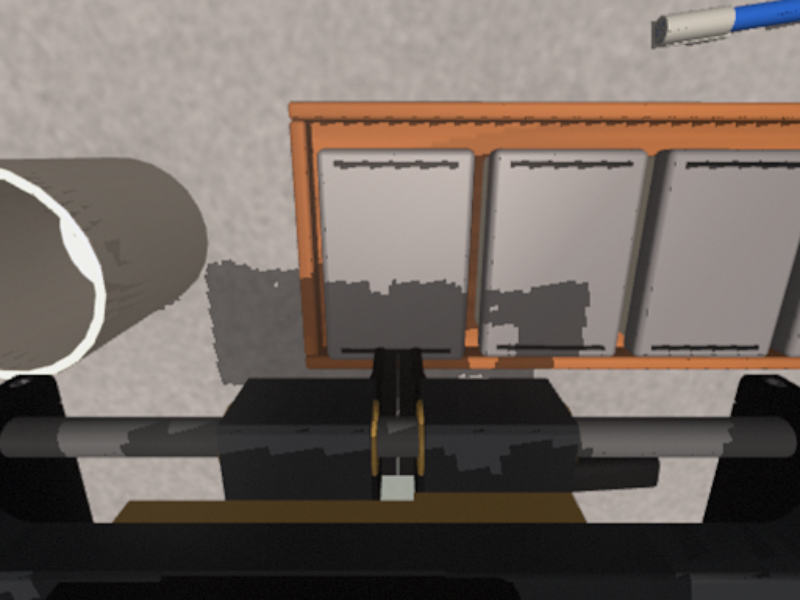

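The wrist view shows the fingertips at (397,352), just overlapping the near edge of lid 1. There's no contact yet, and depth puts the real tips about 25 mm above the nominal TCP. I'll keep descending under force watch, after checking clearance over the mug.

Run:
```python
from h import *
W=np.load('top.npz')['W']; q=W[150:200,150:200].reshape(-1,3); q=q[q[:,2]>.08]
a=np.radians(-10.2);x=np.array([np.cos(a),np.sin(a)]);y=np.array([-x[1],x[0]])
d=q[:,:2]-[.5849,.0843]; print('mug in lid frame x',(d@x).min(),(d@x).max(),'y',(d@y).min(),(d@y).max(),'z',q[:,2].max())
W=np.load('w2.npz')['W']; w=W.reshape(-1,3); s=monitor.state()['eef_pos']
d=w-s; X,Y,Z=d[:,:2]@x,d[:,:2]@y,d[:,2]
g=(Z>.005)&(abs(X)<.06)
for lo in range(0,110,10):
    m=g&(Z>lo/1e3)&(Z<lo/1e3+.01); 
    if m.sum(): print(lo,m.sum(),'x',X[m].min().round(3),X[m].max().round(3),'y',Y[m].min().round(3),Y[m].max().round(3))
```

```text
mug in lid frame x -0.18834125931960974 0.04326240629367984 y -0.05866113727854788 0.1865715670296263 z 0.8786806367194475
0 536 x 0.008 0.06 y 0.102 0.172
10 1037 x 0.008 0.06 y 0.102 0.169
20 1134 x 0.008 0.06 y -0.009 0.162
30 1931 x 0.005 0.06 y -0.009 0.154
40 288 x 0.004 0.049 y -0.009 0.106
50 279 x 0.005 0.013 y -0.01 0.01
60 276 x 0.01 0.013 y -0.007 0.007
70 350 x -0.01 0.013 y -0.006 0.005
80 50 x -0.005 0.006 y -0.005 0.005
90 1335 x -0.005 0.039 y -0.086 0.086
100 6963 x -0.001 0.04 y -0.087 0.086
```

carry_out(
  offset=[
    [0,0,0.002],
    [0,0,0.004],
    [0,0,0.006],
    [0,0,0.008],
    [0,0,0.01],
  ],
  turn=[
    [0,0,0],
    [0,0,0],
    [0,0,0],
    [0,0,0],
    [0,0,0],
  ],
  hand=[0,0,0,0,0],
)

```text
t: 5.35
eef_pos: [0.5478, 0.0908, 0.0414]
ee_rot: [-3.129, 0.281, 0.0]
wrist_force: [-0.4, -1.1, 0.4]
gripper_width: 0.006
gripper_force: 0.0
```

The gripper body starts about 90 mm above the TCP, so it clears the mug.

carry_out(
  offset=[
    [0,0,0.002],
    [0,0,0.004],
    [0,0,0.006],
    [0,0,0.008],
    [0,0,0.01],
  ],
  turn=[
    [0,0,0],
    [0,0,0],
    [0,0,0],
    [0,0,0],
    [0,0,0],
  ],
  hand=[0,0,0,0,0],
)

```text
t: 5.98
eef_pos: [0.5479, 0.0908, 0.0314]
ee_rot: [-3.129, 0.281, 0.0]
wrist_force: [0.2, 0.5, -1.0]
gripper_width: 0.003
gripper_force: 0.0
```

carry_out(
  offset=[
    [0,0,0.001],
    [0,0,0.002],
    [0,0,0.003],
    [0,0,0.003],
    [0,0,0.003],
  ],
  turn=[
    [0,0,0],
    [0,0,0],
    [0,0,0],
    [0,0,0],
    [0,0,0],
  ],
  hand=[0,0,0,0,0],
)

```text
t: 6.6
eef_pos: [0.5479, 0.0908, 0.0286]
ee_rot: [-3.129, 0.281, -0.0]
wrist_force: [0.4, -0.2, -0.7]
gripper_width: 0.003
gripper_force: 0.0
```

```bash
cat > chk.py <<'E'
from h import *
s=monitor.state(); print(s['eef_pos'],s['wrist_force'],s['wrist_torque'])
a=np.radians(-10.2);x=np.array([np.cos(a),np.sin(a)]);y=np.array([-x[1],x[0]])
for n in ('wrist','top'):
    cw,pw,dw=cam(n); W=cloud(cw,dw)
    q=W[np.abs(W[:,:,2]-.05)<.012]; d=q[:,:2]-[.5849,.0843]; X,Y=d@x,d@y
    print(n,[(lo,int(m.sum()),round(float(np.median(q[m,2])),4)) for lo in (-45,-35,-20,0,20,30) for m in [(abs(Y)<.025)&(X>lo/1e3)&(X<lo/1e3+.01)] if m.sum()>3])
d=s['eef_pos'][:2]-[.5849,.0843]; print('tcp lid frame',d@x,d@y)
E
python3 chk.py
```

```text
[0.54787802 0.09083969 0.02857532] [ 0.38602732 -0.16769446 -0.65755138] [ 0.05209481  0.04718518 -0.01983924]
wrist [(-45, 298, 0.0534), (-35, 891, 0.0536), (-20, 1248, 0.0536), (0, 1371, 0.0537), (20, 1522, 0.054), (30, 1625, 0.0541)]
top []
tcp lid frame -0.037594945939658404 -0.00011969471763080384
```

carry_out(
  offset=[
    [0,0,0.001],
    [0,0,0.002],
    [0,0,0.003],
    [0,0,0.004],
    [0,0,0.004],
  ],
  turn=[
    [0,0,0],
    [0,0,0],
    [0,0,0],
    [0,0,0],
    [0,0,0],
  ],
  hand=[0,0,0,0,0],
)

```text
t: 7.32
eef_pos: [0.5477, 0.0909, 0.0246]
ee_rot: [-3.129, 0.281, 0.001]
wrist_force: [-0.4, 0.1, 1.8]
gripper_width: 0.005
gripper_force: 1.3
```

```bash
python3 chk.py
```

```text
[0.54765186 0.0908741  0.02463641] [-0.35351451  0.10461102  1.83536972] [ 0.11575532  0.18940477 -0.00406144]
wrist [(-45, 317, 0.0491), (-35, 960, 0.0502), (-20, 1199, 0.0516), (0, 1380, 0.054), (20, 1637, 0.0564), (30, 1773, 0.0576)]
top []
tcp lid frame -0.03782363270629942 -0.00012587550125450647
```

The near end went down about 4 mm at 1.8 N, and the tilt is about 0.11 rad, so lid 1 is the one that rocks. Next I'll lift, move to its middle and press.

carry_out(
  offset=[
    [0,0,-0.01],
    [0,0,-0.02],
    [0.019,0,-0.02],
    [0.0378,0,-0.02],
    [0.0378,0,-0.02],
  ],
  turn=[
    [0,0,0],
    [0,0,0],
    [0,0,0],
    [0,0,0],
    [0,0,0],
  ],
  hand=[0,0,0,0,0],
)

```text
t: 8.05
eef_pos: [0.5872, 0.0837, 0.0455]
ee_rot: [-3.129, 0.282, -0.006]
wrist_force: [0.1, 0.5, -0.2]
gripper_width: 0.002
gripper_force: 0.0
```

carry_out(
  offset=[
    [0,0,0.004],
    [0,0,0.008],
    [0,0,0.012],
    [0,0,0.014],
    [0,0,0.016],
  ],
  turn=[
    [0,0,0],
    [0,0,0],
    [0,0,0],
    [0,0,0],
    [0,0,0],
  ],
  hand=[0,0,0,0,0],
)

```text
t: 8.68
eef_pos: [0.5851, 0.0841, 0.0287]
ee_rot: [3.129, -0.281, 0.0]
wrist_force: [-0.1, -0.2, 5.6]
gripper_width: 0.008
gripper_force: 3.0
```

```bash
python3 chk.py
```

```text
[0.58513134 0.08407581 0.02867478] [-0.10163941 -0.24807227  5.61827453] [0.00507902 0.16946656 0.00116996]
wrist [(0, 651, 0.0539), (20, 1245, 0.0553), (30, 1320, 0.056)]
top []
tcp lid frame 0.000267384162506515 -0.0001796771554490898
```

carry_out(
  offset=[
    [0,0,0.0005],
    [0,0,0.001],
    [0,0,0.0015],
    [0,0,0.002],
    [0,0,0.0025],
  ],
  turn=[
    [0,0,0],
    [0,0,0],
    [0,0,0],
    [0,0,0],
    [0,0,0],
  ],
  hand=[0,0,0,0,0],
)

```text
t: 9.4
eef_pos: [0.5855, 0.084, 0.0278]
ee_rot: [3.129, -0.281, 0.002]
wrist_force: [-3.2, 0.1, 12.3]
gripper_width: 0.005
gripper_force: 6.1
```

```bash
python3 chk.py
```

```text
[0.58552419 0.08403716 0.02777453] [-3.2165227   0.05875384 12.3453787 ] [-0.03801453  0.49495476  0.00465445]
wrist [(0, 672, 0.0533), (20, 1245, 0.0534), (30, 1333, 0.0535)]
top []
tcp lid frame 0.000660866947841792 -0.00014815495510620138
```

The lid has levelled and is starting to go down, so I'll keep pressing.

carry_out(
  offset=[
    [0,0,0.0006],
    [0,0,0.0012],
    [0,0,0.0018],
    [0,0,0.0024],
    [0,0,0.003],
  ],
  turn=[
    [0,0,0],
    [0,0,0],
    [0,0,0],
    [0,0,0],
    [0,0,0],
  ],
  hand=[0,0,0,0,0],
)

```text
t: 10.12
eef_pos: [0.5856, 0.084, 0.0249]
ee_rot: [3.129, -0.281, 0.002]
wrist_force: [-2.4, -0.7, 12.0]
gripper_width: 0.007
gripper_force: 6.1
```

```bash
python3 chk.py
```

```text
[0.58555909 0.08403122 0.02487716] [-2.40208114 -0.68689236 12.02963421] [-0.01276887  0.42710226  0.01030719]
wrist [(0, 674, 0.0504), (20, 1244, 0.0505), (30, 1337, 0.0505)]
top []
tcp lid frame 0.0006962719373875296 -0.00014781227536526354
```

About 3 mm is done. I'll push the last bit until the force rises.

carry_out(
  offset=[
    [0,0,0.0006],
    [0,0,0.0012],
    [0,0,0.0018],
    [0,0,0.0024],
    [0,0,0.0024],
  ],
  turn=[
    [0,0,0],
    [0,0,0],
    [0,0,0],
    [0,0,0],
    [0,0,0],
  ],
  hand=[0,0,0,0,0],
)

```text
t: 10.85
eef_pos: [0.5856, 0.084, 0.0238]
ee_rot: [3.129, -0.281, 0.003]
wrist_force: [-4.9, 0.3, 20.7]
gripper_width: 0.008
gripper_force: 10.2
```

```bash
python3 chk.py
```

```text
[0.58561669 0.08401539 0.02380507] [-4.94014941  0.34693125 20.74810486] [-0.07281221  0.84981166 -0.0344706 ]
wrist [(0, 668, 0.0494), (20, 1256, 0.0494), (30, 1304, 0.0494)]
top []
tcp lid frame 0.0007557588411789056 -0.00015319872564742218
```

The force rose to 20.7 N, and the lid sits at 0.0494, level with the others (0.0495), so it's home. I'll retreat straight up.

carry_out(
  offset=[
    [0,0,-0.01],
    [0,0,-0.03],
    [0,0,-0.06],
    [0,0,-0.09],
    [0,0,-0.12],
  ],
  turn=[
    [0,0,0],
    [0,0,0],
    [0,0,0],
    [0,0,0],
    [0,0,0],
  ],
  hand=[0,0,0,0,0],
)

```text
t: 11.58
eef_pos: [0.5848, 0.0841, 0.1412]
ee_rot: [-3.129, 0.281, 0.001]
wrist_force: [0.5, 0.8, 0.8]
gripper_width: 0.006
gripper_force: 0.0
```

carry_out(
  offset=[
    [0,0,0],
    [0,0,0],
    [0,0,0],
    [0,0,0],
    [0,0,0],
  ],
  turn=[
    [0,0,0],
    [0,0,0],
    [0,0,0],
    [0,0,0],
    [0,0,0],
  ],
  hand=[0,0,0,0,0],
)

```text
t: 12.2
eef_pos: [0.5848, 0.0841, 0.14]
ee_rot: [3.129, -0.281, -0.002]
wrist_force: [-0.2, 0.6, 0.2]
gripper_width: 0.004
gripper_force: 0.0
```

```bash
python3 chk.py
python3 - <<'E'
from h import *
c,p,d=cam('scene'); cv2.imwrite('pics/end.png',cv2.resize(p[:,:,::-1],(800,600)))
E
```

```text
[0.58477383 0.08406565 0.14000524] [-0.18977705  0.63927556  0.15526078] [0.0434111  0.06164245 0.00508149]
wrist [(-45, 268, 0.0494), (-35, 419, 0.0493), (-20, 425, 0.0493), (0, 458, 0.0493), (20, 482, 0.0493), (30, 508, 0.0493)]
top []
tcp lid frame -8.267872443876695e-05 -0.00025299151995072483
```

View pics/end.png

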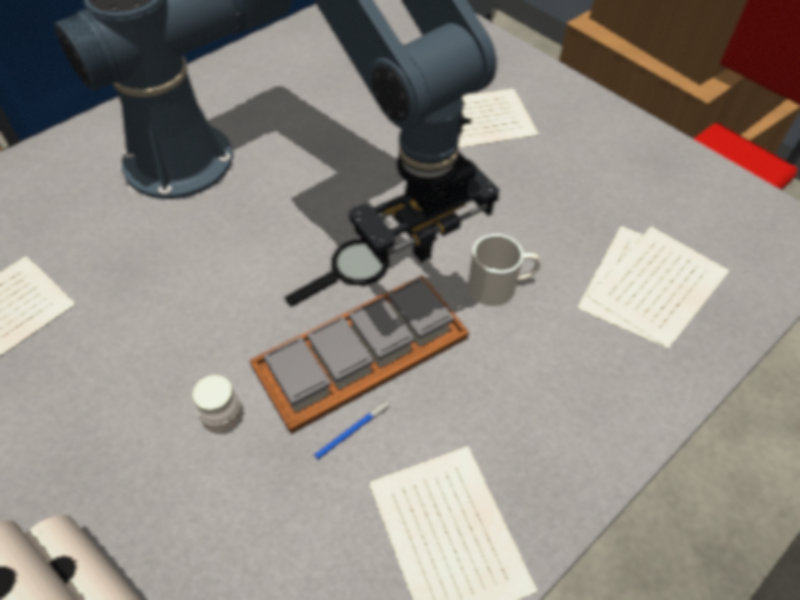

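The final view shows the hand clear above the tray at (425,240). The mug (495,268), magnifier (360,262), pen (352,430) and jar (215,402) haven't moved.

```bash
python3 -c "
from station import env
print(env.sign_off())"
```

```text
the job is handed in; nothing more can be done
None
```

I found the loose lid in bay 1 (leftmost): it rocked under 1.8 N near its end, then I pressed it home and level with the others. The sound lids were never touched, the bystanders look unmoved, and the job was handed in with the hand clear; the sign-off gave no verdict.

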